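# Fit and clamp a jeweller's bench pin

## Task

Fit the wooden bench pin into its steel holder: slide the plain square end into the slot, notched end sticking out in front and sloped side up, until it is fully home against the back, and let go of it. Then clamp it by turning the round knob on top of the holder clockwise until it slips and clicks, and stop: one click is enough, four at most. Leave the other things on the bench where they are.

Things in the scene. Friction and masses are not known exactly. Their poses are not given: they have to be found in the camera images.
- pin: The bench pin, a plain light wooden slab 170 long (its x) x 50 wide (y) x 16 mm thick (z), 70 to 140 g, lying flat on the bench to the right. Origin: centre of its underside. +x points to the plain square end, which goes into the slot; the other end (-x) has a V notch 45 mm deep and its top slopes down to 9 mm over that last 45 mm. The sides are straight and parallel over the whole length.
- pin_end (a point): Middle of the lower edge of the pin's plain end: 85 mm along +x from the pin's origin, level with its underside. Axes as the pin's.
- holder: The fixed holder: dark hardwood riser 180 deep (x) x 260 wide (y) x 58 mm high, with a steel bracket bolted at the middle of its front edge and a ledge of burs (tips 101 to 109 mm high) along its back. Origin: centre of the riser's underside, on the bench; +x points from the front into the slot. The bracket is 78 mm wide, 68 mm deep, its top 94 mm above the bench; it has flanges 112 mm wide with bolt heads up to 68 mm high. The slot opens in its front face.
- slot_mouth (a point): Middle of the slot's mouth at the level of the slot's floor (64 mm above the bench), in the front face (90 mm in front of the holder's origin). +x points straight into the slot, y across it. The slot is 52 mm wide, 18 mm high and 55 mm deep; over the first 5 mm its four edges flare outwards by 3 mm. When fully home the pin sticks out 115 mm.
- slot_back (a point): Middle of the lower edge of the slot's rear wall: where pin_end lies when the pin is fully home. Axes as slot_mouth.
- knob_grip (a point): Point on the clamp knob's upright axis at the height to grip it, 121 mm above the bench and 30 mm behind the slot's mouth. The knob is a dark knurled cylinder of 32 mm diameter from 104 to 132 mm above the bench, free all round; it can be gripped at any angle and does not rise or sink.
- clamp_screw (a joint): Clamp screw (rad), growing clockwise from above; starts loose, 0 to 0.35. It lowers a brass pad (16 mm across, above the slot, level with its roof at 0.2 rad) by 1.6 mm per rad. It turns with the knob at 0.05 N m until the pad meets a pin lying in the slot at about 1.5; the clutch slips at about 2.2, and the screw then eases back to about 1.8 (tight). Tightened on an empty slot, the pad bars it.
- clamp_slip (a joint): Angle by which the knob has slipped on the screw (rad), growing clockwise, 0 at the start. A ball-detent clutch: once the screw is tight the knob slips and clicks at about 0.13 N m, one click every 0.52 rad (until the first click it reads up to 0.25), and at rest it stands at 0.52, 1.05, 1.57 or 2.09 after one to four clicks.
- bench_block: Bystander: square steel bench block 64 x 64 x 20 mm, 0.6 kg, on the bench to the left. Origin: centre of its underside.
- dish: Bystander: white open dish 110 x 80 x 28 mm on the bench to the left. Origin: centre of its underside.
- hammer: Bystander: hammer 230 mm long lying on the bench at the far right. Origin: underside, middle of its length; +x points to the head.

How it is judged (in metres and radians):
On the way, in this order (a step that is already met when the one before it is completed fails the run):
1. the pin is slid fully home in the slot (x of pin_end in the frame of slot_back above -0.003 m and y of pin_end in the frame of slot_back between -0.004 and 0.004 m and distance between pin_end and slot_back below 0.006 m and angle between the x axis of pin and the x axis of slot_back, either way round below 0.06 rad), for 0.2 s.
2. the clamp is screwed tight on the pin and the knob has slipped by at least one click (value of joint clamp_screw above 1.6 rad and value of joint clamp_slip above 0.4 rad), for 0.2 s.
At the end, for the whole second after the job is handed in: The pin lies flat in the slot, at rest, its plain end within 3 mm of the slot's rear wall (5 mm in all directions), straight to 0.045 rad and level to 0.025 rad; the clamp screw is tight (beyond 1.6 rad) and the knob has slipped by one to four clicks (0.4 to 2.4 rad) (all of step 2 and x of pin_end in the frame of slot_back above -0.003 m and distance between pin_end and slot_back below 0.005 m and angle between the x axis of pin and the x axis of slot_back, either way round below 0.045 rad and angle between pin's own z axis and vertical below 0.025 rad and value of joint clamp_slip below 2.4 rad and linear speed of pin below 0.01 m/s); the robot touches nothing.
It fails at once if the knob is turned on through a fifth click (value of joint clamp_slip above 2.4 rad).
It fails at once if the bench block, the dish or the hammer is moved by more than 30 mm (distance of any of bench_block, dish, hammer from where it was at the start of the episode above 0.03 m).
It also fails if it takes over 70 s, if anything falls off the work surface, if the arm or the gripper's body presses on something with over 40 N, if the wrist force passes 120 N, or if a joint passes its speed limit or range.

## Robot

A 6-joint arm with a two-finger parallel gripper is mounted at the origin on the work surface. World frame = base frame: x ahead of the robot, y to its left, z up, the work surface at z = 0. Lengths are in m, angles in degrees, forces in N, time in s.
With the tool pointing down it reaches from about 0.4 to 0.825 m from the base axis. Payload 7 kg.
Tool frame: the origin (TCP) lies midway between the tips of the shut fingers; the grasp point (between the pads) lies 19 mm behind it (ctrl.grasp_offset is the distance from the TCP to the grasp point, in m); z points along the fingers, x is the direction in which the jaws open and shut, and the axes are right-handed (so a half turn about z gives the same grasp; the last joint's range is limited). The gripper opens to 88 mm and grips with 3 to 60 N. Pads are 19 mm wide; open, the fingers measure 130 mm over their backs; the gripper's body (78 mm by 193 mm) begins 47 mm behind the grasp point.
Start: joints at [-51.217, 20.546, 0.682, 0, -70.136, -16.507], TCP at [0.256, -0.625, 0.227] pointing down, gripper open.
Joint ranges: [-176.03, 176.03], [-82.01, 121.73], [-58.28, 71.71], [-173.87, 95.51], [-174.79, -0.11], [-173.66, 173.66]. Speed limits (degrees/s): [136.94, 136.94, 172.46, 180, 180, 180].

## Interface

Orientations are given as [roll, pitch, yaw] about the fixed x, y, z axes, in that order (R = Rz(yaw) Ry(pitch) Rx(roll)).
In Python, from plant import sensors, snapshot, order, ctrl gives the robot as it stands.
- The arm moves only by the tool send_rows, never from a script. Its argument "commands" is a list of rows, each a list of 3 entries, a list of its own where there are three numbers: the closure, from 0 (fully open) to 1 (shut), then the shift along the world's x, y, z in units of 0.25 m (1.0 is 0.25 m), then the turn, a rotation vector about the world's x, y, z in units of 360 degrees (1.0 is 360 degrees). In form: [[hand, [x, y, z], [ax, ay, az]], ...]. A call has 1 to 12 rows; each row shifts and turns the pose as measured when the row begins; what a row does not reach is not made up. A row lasts 1/10 s, in which the tool goes at most 50 mm and 8.59 degrees, less where a joint would pass 70% of its speed; a pose out of reach is approached as far as the arm can. A call with a number of a shift or a turn outside -1 to 1 is refused whole. A call with a gripper value outside its range is refused whole. The fingers move at their own pace and stop on an object; the grip force is fixed at half the most. Time passes only in rows, so rows that do not move let the fingers close. It gives the time, the measured TCP pose, the force and the opening at its end, in the units of the state.
- sensors.get_obs(): the state, without advancing time (a new reading comes with each control period).
- snapshot(name): name is "side" or "top" or "wrist"; returns a dict with "color" (384x512x3 uint8, blue, green, red), "z_map" (384x512 float32, m along the optical axis (not along the pixel's ray), 0 where there is no reading), "mtx" (3x3 intrinsics, pixels), "xyz" and "attitude" of the camera in the world. Camera axes: x right, y down, z forward; pixel columns grow to the right and rows downward; lengths in m; the calibration is good to about 2 mm. A picture is of the moment at which its call begins.
- order.close_job(): hands the job in, once; it reports no verdict.
The state is a dict: "clock": time; "joint_pos": joint angles; "qvel": joint speeds; "tau": joint torques, N m; "tool_pos": TCP position; "orientation": TCP orientation; "force": force on the tool from outside, world axes, zero at the start; "moment": the same for the moment, N m; "opening": finger opening in m.
Only numpy, scipy, OpenCV 4.12 (cv2) and the standard library are available. Lean on these libraries where they do the work, as an engineer would, in place of code of your own. Each camera call takes 0.05 s, during which the arm holds its last target.

## Working session

There is one attempt and no reset: what is moved stays moved. The work goes in short steps, Python scripts to look and compute and a tool call to move; the robot and the scene stay as the last step left them, time stands still between calls to the robot, and variables do not carry over. Pictures are saved under pics/ and viewed, and the job is handed in when it is done.

Besides the shell and the picture viewer there is one more tool, called after "Call:" as name(argument=value, ...), one argument or row to a line, values as JSON. send_rows: Moves the arm, as the interface text tells. Its arguments: {"type":"object","properties":{"commands":{"type":"array","items":{"type":"array"}}},"required":["commands"]}

```bash
mkdir -p pics; ls; python3 - <<'E'
from plant import sensors, snapshot, order, ctrl
import cv2,numpy as np
print(sensors.get_obs()); print(ctrl.grasp_offset)
for n in ["side","top","wrist"]:
    s=snapshot(n); cv2.imwrite(f"pics/{n}0.png",s["color"]); np.savez(f"pics/{n}0.npz",**s)
    print(n,s["mtx"].tolist(),s["xyz"],s["attitude"])
E
```

```text
pics
{'clock': 0.0, 'joint_pos': array([-5.12171578e+01,  2.05917646e+01,  6.34474766e-01, -1.97910552e-02,
       -7.01345018e+01, -1.65059108e+01]), 'qvel': array([0.01827136, 0.08977958, 0.04403114, 0.00544809, 0.05271985,
       0.00079577]), 'tau': array([ 8.17793098e-04, -5.82723856e+01,  2.93053257e+01,  6.99770093e+00,
        6.81267818e-03, -7.71120222e-05]), 'tool_pos': array([ 0.25566795, -0.62419437,  0.22562531]), 'orientation': array([-1.79991756e+02, -9.32951803e-02,  1.12270184e+02]), 'force': array([-0.21706317,  0.82940592,  0.40503697]), 'moment': array([-0.01815397, -0.01333908,  0.00871083]), 'opening': 0.08767685809928913}
0.0188
side [[482.7392711857163, 0.0, 254.53348348834677], [0.0, 482.7392711857163, 186.59520072978665], [0.0, 0.0, 1.0]] [-0.15469544  1.13568018  0.93082096] [-121.83333332    0.20128087 -146.11575207]
top [[348.4066371488405, 0.0, 255.38989201663685], [0.0, 348.4066371488405, 190.79603025450095], [0.0, 0.0, 1.0]] [0.48744908 0.03321725 1.12997337] [-173.86593247    0.7686581   -91.5845709 ]
wrist [[320.5551143806557, 0.0, 252.90131234911135], [0.0, 320.5551143806557, 191.73087120467167], [0.0, 0.0, 1.0]] [ 0.19068526 -0.65189701  0.38352602] [ 1.64812068e+02 -1.21851863e-01  1.12302266e+02]
```

View pics/top0.png

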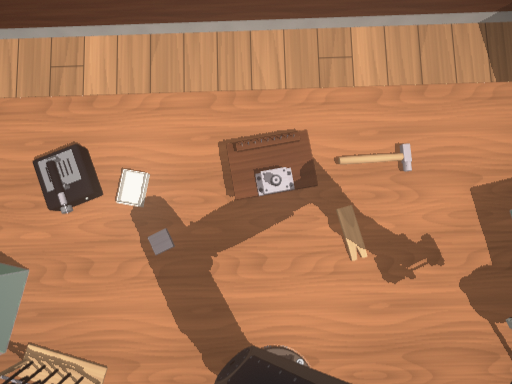

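View pics/side0.png

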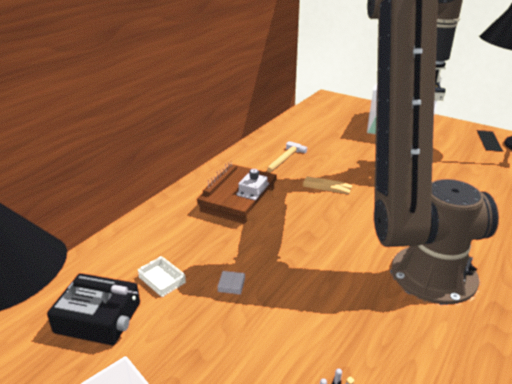

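View pics/wrist0.png

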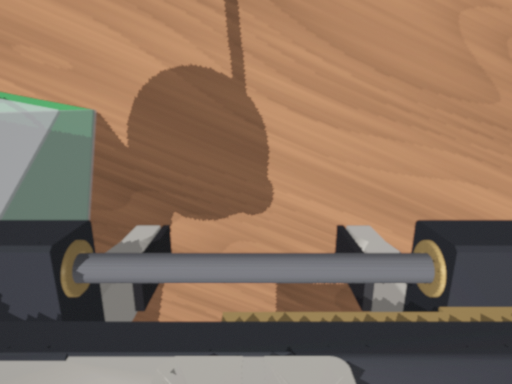

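The top view shows the holder at about (268,165) with its bracket facing the robot and the knob near (276,180). The pin is at (352,234), with its notch toward the robot (355,258) and its plain end near (345,208). Next I'll measure.

```bash
cat > h.py <<'E'
import numpy as np,cv2
from scipy.spatial.transform import Rotation as Ro
def cloud(s):
    K=s["mtx"];d=s["z_map"];v,u=np.indices(d.shape)
    p=np.stack([(u-K[0,2])/K[0,0]*d,(v-K[1,2])/K[1,1]*d,d],-1)
    P=p@Ro.from_euler('xyz',s["attitude"],degrees=True).as_matrix().T+s["xyz"]
    P[d==0]=np.nan
    return P
def rays(s,uv,z):
    K=s["mtx"];uv=np.atleast_2d(uv).astype(float)
    r=np.c_[(uv[:,0]-K[0,2])/K[0,0],(uv[:,1]-K[1,2])/K[1,1],np.ones(len(uv))]@Ro.from_euler('xyz',s["attitude"],degrees=True).as_matrix().T
    return s["xyz"]+r*((z-s["xyz"][2])/r[:,2])[:,None]
E
python3 - <<'E'
from h import *
s=dict(np.load("pics/top0.npz"));P=cloud(s);c=s["color"]
print("bench",np.nanmedian(P[250:300,200:330,2]) , P[280,300],P[110,200])
def comp(mask,roi):
    m=np.zeros(mask.shape,np.uint8);y0,y1,x0,x1=roi;m[y0:y1,x0:x1]=mask[y0:y1,x0:x1];return m
Z=P[...,2]
for name,roi,lo,hi in [("pin",(195,270,325,380),.007,.03),("riser",(115,210,205,330),.05,.064),("bracket",(150,210,240,310),.085,.1),("knob",(150,210,240,310),.12,.14),("burs",(115,160,205,330),.085,.12),("hammer",(135,180,325,420),.007,.06),("block",(220,260,140,180),.01,.03),("dish",(160,215,110,155),.01,.04)]:
    m=comp((Z>lo)&(Z<hi),roi); q=P[m>0]
    r=cv2.minAreaRect(q[:,:2].astype(np.float32)*1000)
    print(name,len(q),"z",np.percentile(q[:,2],[5,50,95]).round(4),"rect",np.round(r[0],1),np.round(r[1],1),round(r[2],2))
cv2.imwrite("pics/topcrop.png",cv2.resize(c[110:280,200:430],None,fx=3.4,fy=3.4,interpolation=cv2.INTER_CUBIC))
E
```

```text
bench -0.00012843594288614035 [ 0.32033344 -0.08888589 -0.00386259] [0.88657672 0.22291886 0.00130835]
pin 848 z [0.0095 0.0157 0.0195] rect [ 452.8 -283.2] [211.   95.2] 14.36
riser 3359 z [0.0552 0.0588 0.0622] rect [686.8  -7.2] [180.8 259.9] 8.42
bracket 487 z [0.091  0.0945 0.0975] rect [631.2 -15.3] [68.2 77.6] 8.41
knob 95 z [0.1248 0.1324 0.1356] rect [627.7 -16.4] [29.5 29.9] 49.48
burs 24 z [0.0869 0.1022 0.1104] rect [755.1   2.6] [  4.8 162.6] 7.49
hammer 756 z [0.0149 0.0244 0.0289] rect [ 697.3 -330.1] [257.7 112.9] 86.96
block 422 z [0.0156 0.0197 0.0236] rect [455.9 351. ] [65.1 64.7] 25.6
dish 251 z [0.0114 0.0237 0.0301] rect [630.  441.1] [ 83.5 109.9] 78.53
```

View pics/topcrop.png

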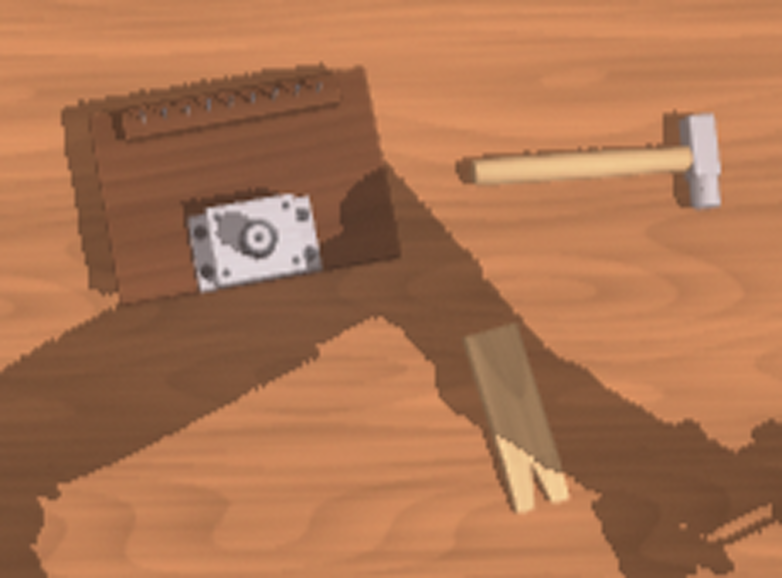

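```bash
python3 - <<'E'
from h import *
s=dict(np.load("pics/top0.npz"));P=cloud(s);Z=P[...,2]
m=np.zeros(Z.shape,np.uint8);m[195:270,325,]=0
m[195:270,325:380]=(Z[195:270,325:380]>.005)*255
m=cv2.morphologyEx(m,cv2.MORPH_OPEN,np.ones((3,3),np.uint8))
n,l,st,_=cv2.connectedComponentsWithStats(m);k=1+np.argmax(st[1:,4]);m=(l==k)
print(st[k]);q=P[m]
r=cv2.minAreaRect(q[:,:2].astype(np.float32)*1000);print(r)
# axis-wise profile
a=np.deg2rad(r[2]); 
c,_,_=cv2.PCACompute2(q[:,:2].astype(np.float32)*1000,None)[:3] if False else (None,None,None)
mu=np.array(r[0])/1000
ax=np.array([np.cos(a),np.sin(a)]); ax= ax if r[1][0]>r[1][1] else np.array([-ax[1],ax[0]])
if ax[0]<0: ax=-ax
ay=np.array([-ax[1],ax[0]])
t=(q[:,:2]-mu)@ax;w=(q[:,:2]-mu)@ay
print("yaw",np.degrees(np.arctan2(ax[1],ax[0])))
for x in np.arange(-.09,.09,.01):
    i=(t>=x)&(t<x+.01)
    if i.any(): print(round(x,3),i.sum(),np.median(q[i,2]).round(4),w[i].min().round(4),w[i].max().round(4))
E
```

```text
[337 205  30  55 846]
((467.76983642578125, -258.3523254394531), (169.6689910888672, 54.47630310058594), 14.36762523651123)
yaw 14.367625236511232
-0.09 10 0.0099 -0.0217 0.0187
-0.08 31 0.0095 -0.023 0.025
-0.07 45 0.0121 -0.0228 0.0272
-0.06 49 0.0135 -0.0234 0.0263
-0.05 51 0.0157 -0.0225 0.0262
-0.04 52 0.0164 -0.0272 0.0264
-0.03 57 0.0163 -0.0233 0.0267
-0.02 51 0.016 -0.0227 0.0266
-0.01 55 0.0161 -0.0228 0.0271
-0.0 53 0.0162 -0.023 0.0266
0.01 53 0.0162 -0.0231 0.0267
0.02 53 0.0165 -0.024 0.0263
0.03 52 0.0152 -0.0236 0.0265
0.04 52 0.0155 -0.0229 0.0264
0.05 53 0.0161 -0.023 0.0264
0.06 54 0.0163 -0.0245 0.0272
0.07 51 0.0169 -0.0238 0.0263
0.08 24 0.0174 -0.0216 0.0255
```

Holder: origin (0.687,-0.007), yaw 8.4°. The riser, bracket and knob measure at the sizes given. Pin: centre (0.467,-0.257), yaw 14.4°, and its height falls toward the notch, so the sloped side is already up. I'll move above the grasp point at (0.443,-0.263).

Call:
send_rows(
  commands=[
    [0,[0.08,0.16,-0.03],[0,0,-0.0024]],
    [0,[0.08,0.16,-0.03],[0,0,-0.0024]],
    [0,[0.08,0.16,-0.03],[0,0,-0.0024]],
    [0,[0.08,0.16,-0.03],[0,0,-0.0024]],
    [0,[0.08,0.16,-0.03],[0,0,-0.0024]],
    [0,[0.08,0.16,-0.03],[0,0,-0.0024]],
    [0,[0.08,0.16,-0.03],[0,0,-0.0024]],
    [0,[0.08,0.16,-0.03],[0,0,-0.0024]],
    [0,[0.08,0.16,-0.03],[0,0,-0.0024]],
  ],
)

```text
clock: 1.05
tool_pos: [0.4362, -0.2549, 0.1536]
orientation: [-179.9, -0.2, 103.7]
force: [1.4, -0.1, -0.4]
opening: 0.0876
```

Call:
send_rows(
  commands=[
    [0,[0.028,-0.032,-0.1],[0,0,0.002]],
    [0,[0,0,0],[0,0,0]],
  ],
)

```text
clock: 1.25
tool_pos: [0.446, -0.2572, 0.1278]
orientation: [-180.0, -0.2, 104.9]
force: [-0.9, -0.4, -0.3]
opening: 0.0874
```

```bash
python3 - <<'E'
from plant import sensors, snapshot
from h import *
o=sensors.get_obs();print(o["tool_pos"],o["orientation"],o["joint_pos"])
for n in ["wrist"]:
    s=snapshot(n); cv2.imwrite(f"pics/{n}1.png",s["color"]); np.savez(f"pics/{n}1.npz",**s)
E
```

```text
[ 0.44599943 -0.25722682  0.12781317] [-1.79972889e+02 -1.68921954e-01  1.04866506e+02] [ -8.21686273  10.76155092 -26.93518229  -0.18273404 -52.3945778
 -66.80496763]
```

View pics/wrist1.png

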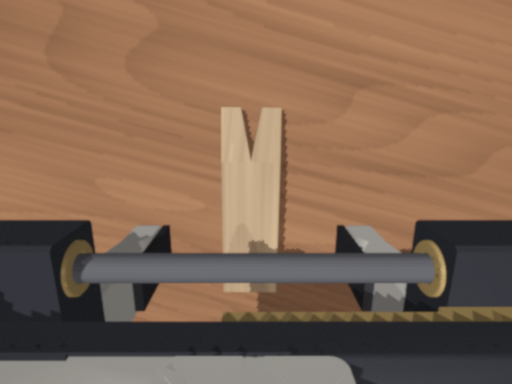

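The wrist view has the pin centred between the fingers. Its notch is at the image top, (251,110)–(251,158), and its plain end is at about (250,290). I'll measure its edges now.

```bash
python3 - <<'E'
from h import *
s=dict(np.load("pics/wrist1.npz"));P=cloud(s);c=s["color"]
hsv=cv2.cvtColor(c,cv2.COLOR_BGR2HSV)
L=[];R=[]
for v in range(165,222,4):
    row=c[v,200:305].astype(int); b=row[:,0]  # blue channel
    m=b>95
    i=np.flatnonzero(m); 
    Pz=P[v,200:305,2]; j=np.flatnonzero(Pz>.008)
    print(v,200+i.min(),200+i.max(),'depth',200+j.min() if len(j) else None,200+j.max() if len(j) else None,np.nanmedian(Pz[j]).round(4) if len(j) else None)
    if len(j): L.append((200+j.min()-.5,v));R.append((200+j.max()+.5,v))
a=rays(s,L,.016);b=rays(s,R,.016)
for e in (a,b):
    f=cv2.fitLine(e[:,:2].astype(np.float32),cv2.DIST_HUBER,0,.01,.01).ravel();f*=np.sign(f[0]) if 0 else 1
    print(f,np.degrees(np.arctan2(f[1],f[0])))
w=[np.linalg.norm(x) for x in (a-b)];print(np.mean(w))
mid=(a+b)/2;print(mid[0],mid[-1])
print(rays(s,[(222,107.5),(282,107.5),(251,159)],.009), rays(s,[(222,291),(277,291)],.016))
E
```

```text
165 221 279 depth 221 279 0.0156
169 221 279 depth 221 279 0.0156
173 220 279 depth 221 278 0.0158
177 221 279 depth 221 278 0.0154
181 221 279 depth 221 278 0.0154
185 221 279 depth 221 278 0.0153
189 221 279 depth 221 278 0.0154
193 221 279 depth 222 278 0.0157
197 221 278 depth 222 278 0.0156
201 221 278 depth 222 277 0.0155
205 200 278 depth 222 277 0.0155
209 221 278 depth 222 277 0.0154
213 221 278 depth 222 277 0.0155
217 221 278 depth 222 277 0.0154
221 221 278 depth 222 277 0.0156
[ 0.96727365  0.25373545  0.45528972 -0.28373733] 14.698667
[ 0.9692219   0.24618891  0.44279736 -0.23541375] 14.252104
0.04989939146237784
[ 0.42638528 -0.2652348   0.016     ] [ 0.47552787 -0.25274584  0.016     ]
[[ 0.38662406 -0.29992193  0.009     ]
 [ 0.37374774 -0.25152315  0.009     ]
 [ 0.42230111 -0.26545812  0.009     ]] [[ 0.55061832 -0.26003989  0.016     ]
 [ 0.53727477 -0.20944768  0.016     ]]
```

Call:
send_rows(
  commands=[
    [0,[-0.012,-0.016,-0.1],[0,0,-0.0012]],
    [0,[0,0,-0.16],[0,0,0]],
    [0,[0,0,-0.12],[0,0,0]],
    [0,[0,0,0],[0,0,0]],
  ],
)

```text
clock: 1.7
tool_pos: [0.445, -0.2649, 0.0373]
orientation: [179.5, 0.2, 104.1]
force: [-1.4, -0.5, 0.4]
opening: 0.0877
```

Call:
send_rows(
  commands=[
    [0,[0,0.014,-0.06],[0,0,0.0006]],
    [0,[0,0,-0.04],[0,0,0]],
    [0,[0,0,0],[0,0,0]],
  ],
)

```text
clock: 2.0
tool_pos: [0.4465, -0.2639, 0.016]
orientation: [179.4, 0.3, 104.2]
force: [-0.2, 0.5, 0.5]
opening: 0.0877
```

```bash
cat >> h.py <<'E'
def need(pos,yaw):
    from plant import sensors
    o=sensors.get_obs()
    R=Ro.from_euler('xyz',o["orientation"],degrees=True);T=Ro.from_euler('xyz',[180,0,yaw],degrees=True)
    print("at",o["tool_pos"].round(4),o["orientation"].round(2),"F",o["force"].round(1),"M",o["moment"].round(2),"op",round(o["opening"],4),"j6",o["joint_pos"][5].round(1),"t",o["clock"])
    print("shift",((np.array(pos)-o["tool_pos"])/.25).round(4),"turn",((T*R.inv()).as_rotvec()/(2*np.pi)).round(5))
E
python3 - <<'E'
from h import *
need([.445,-.2605,.003],104.4)
need([.445,-.2605,.003],104.4)
E
```

```text
at [ 0.4465 -0.2639  0.016 ] [179.38   0.31 104.21] F [-0.2  0.5  0.5] M [ 0.02  0.07 -0.04] op 0.0877 j6 -67.0 t 2.0
shift [-0.0062  0.0135 -0.052 ] turn [0.00041 0.00188 0.00054]
at [ 0.4465 -0.2639  0.016 ] [179.38   0.31 104.21] F [-0.2  0.5  0.5] M [ 0.02  0.07 -0.04] op 0.0877 j6 -67.0 t 2.0
shift [-0.0062  0.0135 -0.052 ] turn [0.00041 0.00188 0.00054]
```

Call:
send_rows(
  commands=[
    [0,[-0.006,0.016,-0.025],[0.0004,0.002,0.0005]],
    [0,[0,0.004,-0.016],[0,0,0]],
    [0,[0,0,0],[0,0,0]],
  ],
)

```text
clock: 2.3
tool_pos: [0.4468, -0.2595, 0.0081]
orientation: [179.9, 0.1, 104.4]
force: [-0.4, -0.8, -0.1]
opening: 0.0877
```

```bash
python3 - <<'E'
from h import *
need([.445,-.2605,.003],104.4)
E
```

```text
at [ 0.4468 -0.2595  0.0081] [1.7987e+02 9.0000e-02 1.0437e+02] F [-0.4 -0.8 -0.1] M [0.01 0.03 0.06] op 0.0877 j6 -67.4 t 2.3
shift [-0.0073 -0.0039 -0.0206] turn [1.6e-04 4.0e-04 9.0e-05]
```

Call:
send_rows(
  commands=[
    [0,[-0.004,-0.003,-0.02],[0,0,0]],
    [0.5,[0,0,0],[0,0,0]],
    [1,[0,0,0],[0,0,0]],
    [1,[0,0,0],[0,0,0]],
    [1,[0,0,0],[0,0,0]],
    [1,[0,0,0],[0,0,0]],
  ],
)

```text
clock: 2.9
tool_pos: [0.4464, -0.2604, 0.0036]
orientation: [179.8, 0.1, 104.4]
force: [0.1, 0.2, -0.3]
opening: 0.053
```

Call:
send_rows(
  commands=[
    [1,[0,0,0],[0,0,0]],
    [1,[0,0,0],[0,0,0]],
    [1,[0,0,0],[0,0,0]],
  ],
)

```text
clock: 3.2
tool_pos: [0.4463, -0.2604, 0.0036]
orientation: [179.8, 0.1, 104.4]
force: [0.3, -0.5, -0.6]
opening: 0.0496
```

Call:
send_rows(
  commands=[
    [1,[0,0,0.12],[0,0,0]],
    [1,[0,0,0.14],[0,0,0]],
    [1,[0,0,0.1],[0,0,0]],
    [1,[0.016,0.147,0],[0,0,-0.0028]],
    [1,[0.016,0.147,0],[0,0,-0.0028]],
    [1,[0.016,0.147,0],[0,0,-0.0028]],
    [1,[0.016,0.147,0],[0,0,-0.0028]],
    [1,[0.016,0.147,0],[0,0,-0.0028]],
    [1,[0.016,0.147,0],[0,0,-0.0028]],
    [1,[0,0,0],[0,0,0]],
  ],
)

```text
clock: 4.2
tool_pos: [0.4681, -0.0325, 0.0964]
orientation: [179.9, -0.0, 97.8]
force: [-0.0, -1.0, -0.4]
opening: 0.0501
```

```bash
python3 - <<'E'
from h import *
from plant import snapshot
need([.470,-.0393,.0686],98.42)
for n in ["wrist","top","side"]:
    s=snapshot(n); cv2.imwrite(f"pics/{n}2.png",s["color"]); np.savez(f"pics/{n}2.npz",**s)
a=cv2.imread("pics/top2.png")[110:300,180:400];b=cv2.imread("pics/side2.png")[120:300,180:400]
cv2.imwrite("pics/c2.png",np.vstack([cv2.resize(a,(440,300)),cv2.resize(b,(440,300))]))
E
```

```text
at [ 0.4681 -0.0325  0.0964] [ 1.7988e+02 -4.0000e-02  9.7780e+01] F [-0.  -1.  -0.4] M [-0.09  0.05  0.03] op 0.0501 j6 -102.4 t 4.2
shift [ 0.0077 -0.0272 -0.1111] turn [-0.00016  0.00032  0.00178]
```

View pics/c2.png

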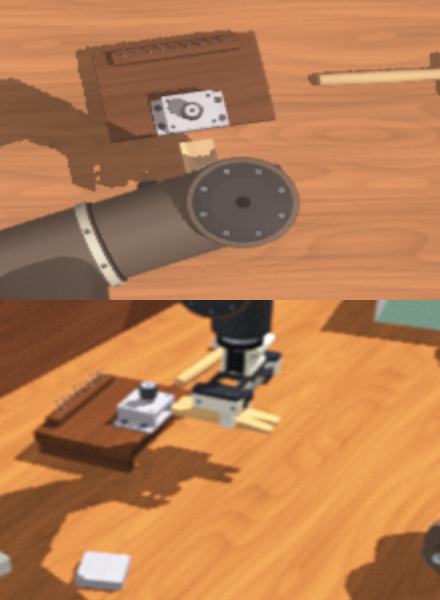

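View pics/wrist2.png

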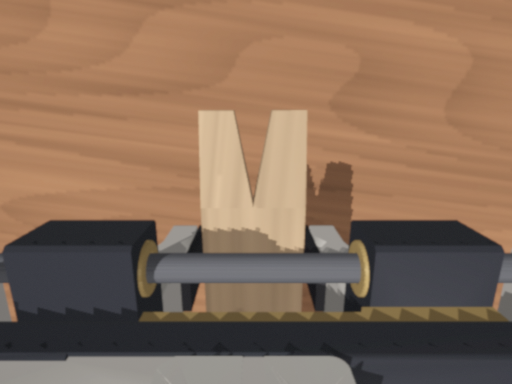

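The pin is held straight in the jaws, with the notch at the wrist image's top and the plain end toward the bracket (about (198,150) in the top crop). I'll check its level and end position next.

```bash
python3 - <<'E'
from h import *
s=dict(np.load("pics/wrist2.npz"));P=cloud(s)
q=P[210:250,206:300].reshape(-1,3); print(s["xyz"],s["attitude"])
ex=np.array([np.cos(np.radians(7.78)),np.sin(np.radians(7.78))]);ey=np.array([-ex[1],ex[0]])
tcp=np.array([.4681,-.0325])
def plane(q):
    t=(q[:,:2]-tcp)@ex;w=(q[:,:2]-tcp)@ey
    ok=np.isfinite(q[:,2])
    A=np.c_[t,w,np.ones(len(t))][ok];z=q[ok,2]
    for _ in range(3):
        c=np.linalg.lstsq(A,z,rcond=None)[0];k=abs(A@c-z)<.004;A=A[k];z=z[k]
    print("slope x,y deg",np.degrees(c[:2]).round(2),"z top at tcp",c[2].round(4),len(z),"t",A[:,0].min().round(3),A[:,0].max().round(3),"w",A[:,1].min().round(4),A[:,1].max().round(4))
plane(q)
q=P[280:308,208:298].reshape(-1,3);q=q[(q[:,2]>.09)&(q[:,2]<.13)];plane(q)
q=np.r_[q,P[210:250,206:300].reshape(-1,3)];plane(q)
s=dict(np.load("pics/top2.npz"));P=cloud(s);Z=P[...,2]
m=np.zeros(Z.shape,bool);m[190:225,265:292]=True
m&=(Z>.095)&(Z<.125)&(s["color"][...,2]>150);q=P[m];plane(q)
# end: per-column uppermost px
for u in range(273,287):
    v=np.flatnonzero(m[:,u])
    if len(v): 
        p=rays(s,(u,v.min()-.5),.1092)[0]; print(u,v.min(),((p[:2]-tcp)@ex).round(4),((p[:2]-tcp)@ey).round(4))
# bracket re-measure
m=np.zeros(Z.shape,np.uint8);m[150:210,240:310]=((Z>.085)&(Z<.1))[150:210,240:310]
r=cv2.minAreaRect(P[m>0][:,:2].astype(np.float32)*1000);print(r)
E
```

```text
[ 0.39801602 -0.04286678  0.25400613] [ 1.64688728e+02 -5.94000343e-02  9.78110325e+01]
slope x,y deg [-0.34  0.23] z top at tcp 0.1083 3743 t -0.022 -0.001 w -0.024 0.0223
slope x,y deg [-0.98  0.14] z top at tcp 0.1086 2235 t 0.017 0.033 w -0.0241 0.0226
slope x,y deg [-0.25  0.2 ] z top at tcp 0.1083 5978 t -0.022 0.033 w -0.0241 0.0226
slope x,y deg [-0.12  0.02] z top at tcp 0.109 202 t 0.05 0.105 w -0.0277 0.0219
273 200 0.1047 0.0113
274 190 0.1333 0.0034
275 190 0.1329 0.0005
276 190 0.1324 -0.0024
277 199 0.1057 -0.0008
278 190 0.1314 -0.0082
279 199 0.1047 -0.0066
280 199 0.1042 -0.0095
281 198 0.1066 -0.0129
282 198 0.1062 -0.0157
283 198 0.1057 -0.0186
284 198 0.1052 -0.0215
285 198 0.1047 -0.0244
286 198 0.1042 -0.0273
((631.1005859375, -15.263870239257812), (68.47312927246094, 77.90046691894531), 8.65877628326416)
```

```bash
python3 - <<'E'
from h import *
s=dict(np.load("pics/top2.npz"));P=cloud(s);Z=P[...,2];c=s["color"]
ex=np.array([np.cos(np.radians(7.78)),np.sin(np.radians(7.78))]);ey=np.array([-ex[1],ex[0]]);tcp=np.array([.4681,-.0325])
cv2.imwrite("pics/z2.png",cv2.resize(c[185:225,250:310],None,fx=12,fy=12,interpolation=cv2.INTER_NEAREST))
for v in range(196,213):
    j=np.flatnonzero((Z[v,262:296]>.09)&(Z[v,262:296]<.125))+262
    r=rays(s,[(j.min()-.5,v),(j.max()+.5,v)],.1088) if len(j) else None
    if r is not None: print(v,j.min(),j.max(),((r[:,:2]-tcp)@ey).round(4), c[v,268:292,2])
E
```

```text
198 281 286 [-0.0112 -0.0286] [129 131 131 131 131 131 135 170 212 213 214 220 225 225 229 231 231 232
 221 209 208 207 206 206]
199 275 286 [ 0.0067 -0.028 ] [129 128 130 129 132 152 171 177 219 230 232 233 236 237 237 235 234 235
 223 206 206 206 206 205]
200 270 286 [ 0.0217 -0.0275] [131 153 220 236 226 223 224 226 230 236 238 236 238 240 238 235 233 236
 226 216 215 215 215 215]
201 270 286 [ 0.0222 -0.027 ] [133 159 245 249 242 237 232 234 234 235 237 236 238 239 238 236 233 235
 228 219 218 218 218 218]
202 270 287 [ 0.0227 -0.0294] [130 150 238 249 245 238 233 233 233 234 237 237 237 239 237 237 233 235
 229 216 212 215 215 216]
203 270 287 [ 0.0232 -0.0289] [129 142 219 249 247 240 232 233 233 233 237 237 236 238 237 237 234 234
 231 216 209 211 211 211]
204 270 287 [ 0.0236 -0.0284] [127 137 209 249 248 243 234 231 233 233 236 237 236 237 237 237 234 231
 183 178 210 209 209 209]
205 271 287 [ 0.0212 -0.0279] [126 131 190 250 249 246 236 231 233 231 235 236 236 237 237 236 231 180
 150 155 209 210 209 209]
206 271 287 [ 0.0217 -0.0274] [126 128 165 250 249 247 240 232 233 231 234 236 236 235 237 236 230 148
 149 151 199 209 209 209]
207 271 287 [ 0.0222 -0.0269] [130 130 142 214 220 248 243 234 231 231 233 236 236 234 236 235 231 147
 149 151 186 210 211 211]
208 271 288 [ 0.0227 -0.0293] [135 134 139 164 176 207 205 230 231 230 229 186 194 231 186 186 183 147
 149 153 186 214 214 214]
209 271 288 [ 0.0232 -0.0288] [132 132 134 154 169 167 165 184 180 180 177 148 155 180 149 149 149 147
 148 152 176 218 218 217]
210 271 288 [ 0.0237 -0.0283] [130 130 134 151 170 167 163 159 149 146 145 148 148 148 148 148 150 148
 148 154 162 212 210 187]
211 272 287 [ 0.0213 -0.0249] [131 131 132 146 169 168 164 161 153 148 145 147 148 149 147 148 148 148
 147 153 151 157 143 132]
212 272 284 [ 0.0218 -0.0157] [133 133 133 139 169 169 164 161 155 151 145 146 148 149 146 147 148 149
 148 127 116 117 121 125]
```

View pics/z2.png

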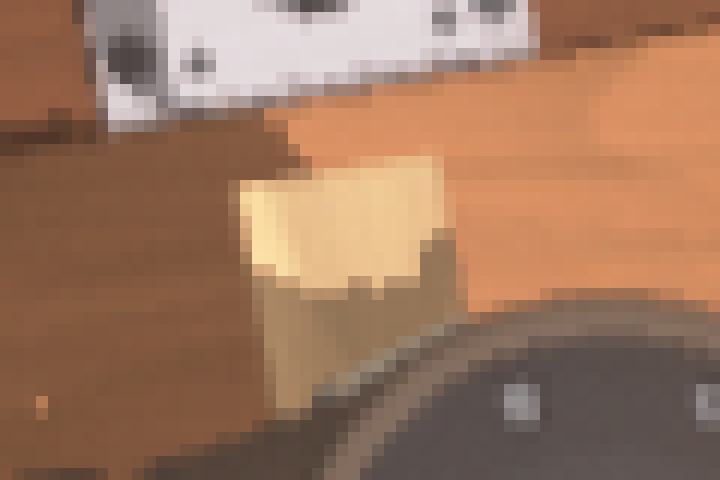

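```bash
python3 - <<'E'
from h import *
need([.4739,-.0364,.0686],98.45)
E
```

```text
at [ 0.467  -0.0356  0.0959] [ 1.7998e+02 -2.0000e-02  9.7680e+01] F [-0.6 -0.9 -1.8] M [-0.04  0.07 -0.03] op 0.0498 j6 -102.1 t 4.35
shift [ 0.0278 -0.003  -0.1094] turn [-5.00e-05  5.00e-05  2.15e-03]
```

The earlier picture was taken while the arm was still settling: the TCP read y = -0.0325, then -0.0356. That accounts for the 3 mm lateral offset I measured, so the top camera agrees with the arm to within about 0.5 mm.

Call:
send_rows(
  commands=[
    [1,[0.028,-0.01,-0.05],[0,0,0.002]],
    [1,[0,0,-0.04],[0,0,0]],
    [1,[0,0,0],[0,0,0]],
    [1,[0,0,0],[0,0,0]],
  ],
)

```text
clock: 4.75
tool_pos: [0.4734, -0.0418, 0.0703]
orientation: [-179.9, -0.0, 98.2]
force: [-0.6, 0.3, -1.2]
opening: 0.0496
```

```bash
python3 - <<'E'
from h import *
need([.4739,-.0383,.0686],98.45)
E
```

```text
at [ 0.4734 -0.0418  0.0703] [-179.88   -0.     98.19] F [-0.6  0.3 -1.2] M [-0.02  0.01  0.  ] op 0.0496 j6 -100.5 t 4.75
shift [ 0.0021  0.0138 -0.0069] turn [ 5.0e-05 -3.3e-04  7.3e-04]
```

Call:
send_rows(
  commands=[
    [1,[0.002,0.013,-0.007],[0,0,0.0007]],
    [1,[0,0,0],[0,0,0]],
    [1,[0,0,0],[0,0,0]],
  ],
)

```text
clock: 5.05
tool_pos: [0.4737, -0.0391, 0.0683]
orientation: [-179.8, 0.0, 98.4]
force: [0.0, 0.6, -1.6]
opening: 0.0497
```

```bash
python3 - <<'E'
from h import *
from plant import snapshot
need([.4739,-.0383,.0686],98.45)
s=snapshot("top");t=snapshot("side")
need([.4739,-.0383,.0686],98.45)
np.savez("pics/top3.npz",**s)
cv2.imwrite("pics/c3.png",np.vstack([cv2.resize(s["color"][155:225,240:320],(560,490),interpolation=0)]))
cv2.imwrite("pics/d3.png",cv2.resize(t["color"][150:230,220:340],None,fx=6,fy=6,interpolation=2))
np.savez("pics/side3.npz",**t)
E
```

```text
at [ 0.4737 -0.0391  0.0683] [-1.7984e+02  1.0000e-02  9.8370e+01] F [ 0.   0.6 -1.6] M [-0.    0.   -0.03] op 0.0497 j6 -100.7 t 5.05
shift [0.0007 0.0031 0.0014] turn [ 9.0e-05 -4.3e-04  2.1e-04]
at [ 0.4738 -0.039   0.0683] [-1.7985e+02  1.0000e-02  9.8380e+01] F [ 0.2  0.  -1.2] M [-0.02 -0.01  0.02] op 0.0496 j6 -100.7 t 5.15
shift [0.0006 0.0028 0.0011] turn [ 8.e-05 -4.e-04  2.e-04]
```

View pics/c3.png

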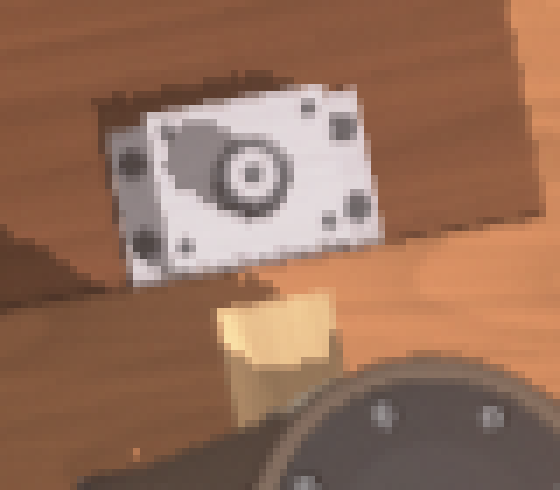

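View pics/d3.png

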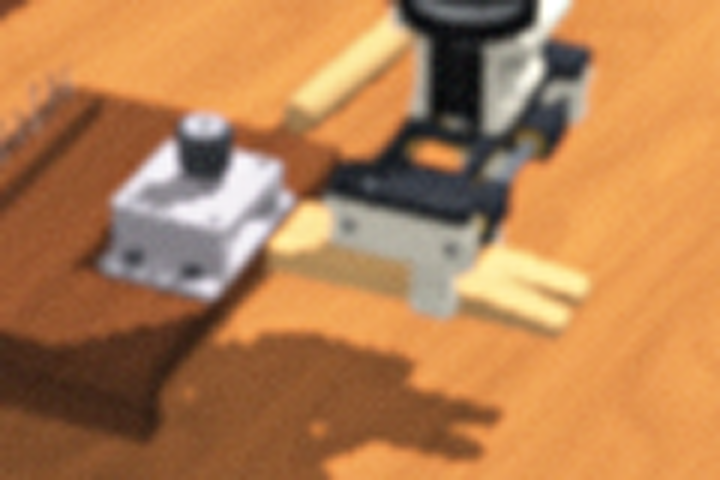

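```bash
python3 - <<'E'
from h import *
s=dict(np.load("pics/top3.npz"));P=cloud(s);Z=P[...,2]
a=np.radians(8.45);ex=np.array([np.cos(a),np.sin(a)]);ey=np.array([-ex[1],ex[0]]);o=np.array([.5978,-.0204]);tcp=np.array([.4738,-.039])
print("tcp lateral vs slot",(tcp-o)@ey, "along",(tcp-o)@ex)
L=[];R=[];E=[]
for v in range(195,213):
    j=np.flatnonzero((Z[v,262:296]>.07)&(Z[v,262:296]<.1)&(s["color"][v,262:296,1]>0))+262
    if len(j)<14: continue
    r=rays(s,[(j.min()-.5,v),(j.max()+.5,v)],.0807)[:,:2]-o
    L.append(r[0]@ey);R.append(r[1]@ey);print(v,j.min(),j.max(),(r@ey).round(4),(r@ex).round(4))
print(np.mean(L),np.mean(R),(np.mean(L)+np.mean(R))/2)
m=np.zeros(Z.shape,bool);m[150:200,240:310]=((Z>.088)&(Z<.1))[150:200,240:310]
L=[];R=[]
for v in range(160,200):
    j=np.flatnonzero(m[v])
    if len(j)<15: continue
    r=rays(s,[(j.min()-.5,v),(j.max()+.5,v)],.094)[:,:2]-o;L.append(r[0]@ey);R.append(r[1]@ey)
print("bracket",np.median(L),np.median(R),(np.median(L)+np.median(R))/2)
E
```

```text
tcp lateral vs slot -0.00017674903221727672 along -0.12538711560515142
199 271 287 [ 0.0229 -0.0276] [-0.0203 -0.0293]
200 271 287 [ 0.0234 -0.027 ] [-0.0233 -0.0323]
201 271 287 [ 0.024  -0.0265] [-0.0263 -0.0353]
202 271 287 [ 0.0245 -0.0259] [-0.0293 -0.0382]
203 273 288 [ 0.0191 -0.0283] [-0.0333 -0.0417]
204 272 288 [ 0.0226 -0.0278] [-0.0357 -0.0447]
205 272 288 [ 0.0232 -0.0272] [-0.0387 -0.0477]
206 272 288 [ 0.0237 -0.0267] [-0.0417 -0.0506]
207 272 288 [ 0.0242 -0.0261] [-0.0446 -0.0536]
208 273 288 [ 0.0218 -0.0256] [-0.0481 -0.0566]
0.022939986903303185 -0.0268803468803825 -0.001970179988539657
bracket 0.038868999869765816 -0.03891436722765331 -2.2683678943747482e-05
```

Call:
send_rows(
  commands=[
    [1,[0.019,0.009,0.001],[0,0,0]],
    [1,[0.02,0.003,0],[0,0,0]],
    [1,[0.02,0.003,0],[0,0,0]],
    [1,[0,0,0],[0,0,0]],
  ],
)

```text
clock: 5.55
tool_pos: [0.4906, -0.0345, 0.0694]
orientation: [-180.0, -0.0, 98.4]
force: [0.3, -0.9, -0.8]
opening: 0.0498
```

```bash
cat > ins.py <<'E'
from h import *
import sys
a=np.radians(8.45);ex=np.array([np.cos(a),np.sin(a)]);ey=np.array([-ex[1],ex[0]]);o=np.array([.5978,-.0204])
from plant import sensors
p=sensors.get_obs()["tool_pos"][:2]-o
print("tcp along",(p@ex).round(4),"pin end past mouth ~",(p@ex+.106).round(4),"lateral",(p@ey).round(4))
x=float(sys.argv[1]);y=float(sys.argv[2])
t=o+ex*x+ey*y
need([t[0],t[1],.0686],98.45)
E
python3 ins.py -0.1 0.0013
```

```text
tcp along -0.1081 pin end past mouth ~ -0.0021 lateral 0.0019
at [ 0.4906 -0.0345  0.0694] [-179.97   -0.     98.42] F [ 0.3 -0.9 -0.8] M [ 0.02  0.01 -0.04] op 0.0498 j6 -100.5 t 5.55
shift [ 0.0323  0.0026 -0.0031] turn [ 1.e-05 -1.e-04  8.e-05]
```

Call:
send_rows(
  commands=[
    [1,[0.016,0,-0.003],[0,0,0]],
    [1,[0.016,0.0024,0],[0,0,0]],
    [1,[0.016,0.0024,0],[0,0,0]],
    [1,[0,0,0],[0,0,0]],
  ],
)

```text
clock: 5.95
tool_pos: [0.5038, -0.0332, 0.0683]
orientation: [-179.9, 0.0, 98.4]
force: [0.2, 0.3, -1.1]
opening: 0.0498
```

```bash
python3 ins.py -0.085 0.001
```

```text
tcp along -0.0949 pin end past mouth ~ 0.0111 lateral 0.0012
at [ 0.5038 -0.0332  0.0683] [-179.94    0.     98.42] F [ 0.2  0.3 -1.1] M [ 0.01 -0.    0.03] op 0.0498 j6 -100.1 t 5.95
shift [0.0392 0.0051 0.0011] turn [ 2.0e-05 -1.6e-04  9.0e-05]
```

The end is about 11 mm past the mouth with no contact force, so it has entered. I'll keep sliding it in.

Call:
send_rows(
  commands=[
    [1,[0.03,0.0042,0],[0,0,0]],
    [1,[0.03,0.0042,0],[0,0,0]],
    [1,[0.03,0.0042,0],[0,0,0]],
    [1,[0,0,0],[0,0,0]],
  ],
)

```text
clock: 6.35
tool_pos: [0.5282, -0.0296, 0.0682]
orientation: [-179.9, -0.0, 98.4]
force: [-0.2, 0.5, -1.7]
opening: 0.0501
```

```bash
python3 ins.py -0.055 0.001
```

```text
tcp along -0.0702 pin end past mouth ~ 0.0358 lateral 0.0011
at [ 0.5282 -0.0296  0.0682] [-179.92   -0.     98.43] F [-0.2  0.5 -1.7] M [ 0.09  0.01 -0.01] op 0.0501 j6 -99.6 t 6.35
shift [0.0603 0.0086 0.0016] turn [ 2.0e-05 -2.2e-04  6.0e-05]
```

Call:
send_rows(
  commands=[
    [1,[0.03,0.0042,0],[0,0,0]],
    [1,[0.02,0.003,0],[0,0,0]],
    [1,[0.01,0.0015,0],[0,0,0]],
    [1,[0,0,0],[0,0,0]],
  ],
)

```text
clock: 6.75
tool_pos: [0.5443, -0.0272, 0.068]
orientation: [-179.9, -0.0, 98.4]
force: [0.3, 0.4, -0.4]
opening: 0.0498
```

```bash
python3 ins.py -0.051 0.001
```

```text
tcp along -0.0539 pin end past mouth ~ 0.0521 lateral 0.0012
at [ 0.5443 -0.0272  0.068 ] [-1.7987e+02 -1.0000e-02  9.8420e+01] F [ 0.3  0.4 -0.4] M [0.29 0.1  0.05] op 0.0498 j6 -99.3 t 6.75
shift [0.0116 0.0011 0.0026] turn [ 2.0e-05 -3.5e-04  8.0e-05]
```

Call:
send_rows(
  commands=[
    [1,[0.01,0.0015,0],[0,0,0]],
    [1,[0.01,0.0015,0],[0,0,0]],
    [1,[0,0,0],[0,0,0]],
  ],
)

```text
clock: 7.05
tool_pos: [0.5466, -0.0268, 0.0676]
orientation: [-179.6, -0.0, 98.4]
force: [0.6, 1.3, 1.8]
opening: 0.05
```

```bash
python3 ins.py -0.051 0.001
```

```text
tcp along -0.0515 pin end past mouth ~ 0.0545 lateral 0.0012
at [ 0.5466 -0.0268  0.0676] [-1.7958e+02 -2.0000e-02  9.8380e+01] F [0.6 1.3 1.8] M [ 0.39 -0.39  0.07] op 0.05 j6 -99.2 t 7.05
shift [ 0.0022 -0.0004  0.0042] turn [ 0.00011 -0.00115  0.00018]
```

Call:
send_rows(
  commands=[
    [1,[0.016,0.0024,0.002],[0,0,0]],
    [1,[0.016,0.0024,0],[0,0,0]],
  ],
)

```text
clock: 7.25
tool_pos: [0.5469, -0.0268, 0.0669]
orientation: [-178.8, -0.0, 98.3]
force: [-13.8, 2.8, 9.9]
opening: 0.0497
```

```bash
python3 ins.py -0.051 0.001
```

```text
tcp along -0.0513 pin end past mouth ~ 0.0547 lateral 0.0012
at [ 0.5469 -0.0268  0.0669] [-1.7878e+02 -4.0000e-02  9.8290e+01] F [-13.8   2.8   9.9] M [1.17 4.91 0.14] op 0.0497 j6 -99.0 t 7.25
shift [ 0.0013 -0.0005  0.0069] turn [ 0.00037 -0.00338  0.00045]
```

Contact at about 14 N with the end 54.7 mm deep (expected 55), so it is home. I'll level the tool and release.

Call:
send_rows(
  commands=[
    [1,[0,0,0.003],[0.0004,-0.0034,0]],
    [1,[0,0,0],[0,0,0]],
  ],
)

```text
clock: 7.45
tool_pos: [0.5461, -0.0268, 0.0674]
orientation: [-180.0, -0.0, 98.3]
force: [0.9, 1.0, -0.4]
opening: 0.0497
```

```bash
python3 ins.py -0.051 0.001;python3 - <<'E'
from h import *
from plant import snapshot
s=snapshot("side");w=snapshot("wrist")
cv2.imwrite("pics/c4.png",cv2.resize(s["color"][150:230,220:340],None,fx=6,fy=6,interpolation=2));cv2.imwrite("pics/w4.png",w["color"])
E
```

```text
tcp along -0.052 pin end past mouth ~ 0.054 lateral 0.0013
at [ 0.5461 -0.0268  0.0674] [-1.7997e+02 -2.0000e-02  9.8280e+01] F [ 0.9  1.  -0.4] M [0.28 0.19 0.04] op 0.0497 j6 -99.4 t 7.45
shift [ 0.0042 -0.0005  0.0049] turn [-3.0e-05 -1.0e-04  4.7e-04]
```

View pics/c4.png

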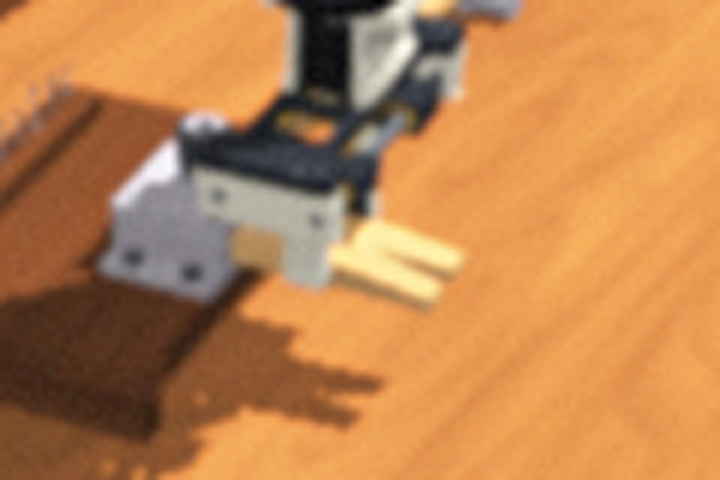

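The pin is in the bracket slot with the notched end sticking out at about (440,270) in the crop. One more light push, then open.

Call:
send_rows(
  commands=[
    [1,[0.008,0.0012,-0.001],[0,0,0]],
    [0.3,[0.002,0,0],[0,0,0]],
    [0,[0,0,0],[0,0,0]],
    [0,[0,0,0],[0,0,0]],
    [0,[0,0,0],[0,0,0]],
    [0,[0,0,0],[0,0,0]],
    [0,[0,0,0],[0,0,0]],
  ],
)

```text
clock: 8.25
tool_pos: [0.5506, -0.0267, 0.0677]
orientation: [-180.0, 0.0, 98.3]
force: [-0.1, 0.2, -0.2]
opening: 0.087
```

```bash
python3 ins.py -0.051 0.001
```

```text
tcp along -0.0476 pin end past mouth ~ 0.0584 lateral 0.0007
at [ 0.5506 -0.0267  0.0677] [-1.7997e+02  3.0000e-02  9.8300e+01] F [-0.1  0.2 -0.2] M [-0.02  0.02  0.08] op 0.087 j6 -99.3 t 8.25
shift [-0.0136 -0.0008  0.0036] turn [ 9.0e-05 -8.0e-05  4.3e-04]
```

Call:
send_rows(
  commands=[
    [0,[-0.02,-0.003,0.14],[0,0,0]],
    [0,[0,0,0.18],[0,0,0]],
    [0,[0,0,0.18],[0,0,0]],
    [0,[0.11,0.016,0.06],[0,0,0]],
    [0,[0.12,0.016,0],[0,0,0]],
    [0,[0.08,0.012,0],[0,0,0]],
    [0,[0,0,0],[0,0,0]],
    [0,[0,0,0],[0,0,0]],
    [0,[0,0,0],[0,0,0]],
  ],
)

```text
clock: 9.15
tool_pos: [0.6232, -0.017, 0.2149]
orientation: [180.0, 0.0, 98.3]
force: [-0.3, 0.3, 0.0]
opening: 0.0878
```

```bash
python3 - <<'E'
from h import *
from plant import snapshot
need([.6276,-.0153,.104],98.4)
w=snapshot("wrist");s=snapshot("side");np.savez("pics/w5.npz",**w)
cv2.imwrite("pics/w5.png",w["color"]);cv2.imwrite("pics/s5.png",cv2.resize(s["color"][140:230,190:320],None,fx=6,fy=6,interpolation=2))
E
```

```text
at [ 0.6232 -0.017   0.2149] [1.7998e+02 5.0000e-02 9.8280e+01] F [-0.3  0.3  0. ] M [-0.04 -0.02 -0.02] op 0.0878 j6 -98.1 t 9.15
shift [ 0.0175  0.0069 -0.4434] turn [1.2e-04 8.0e-05 3.2e-04]
```

View pics/w5.png

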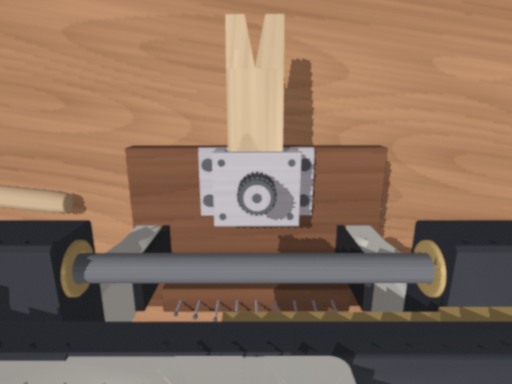

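View pics/s5.png

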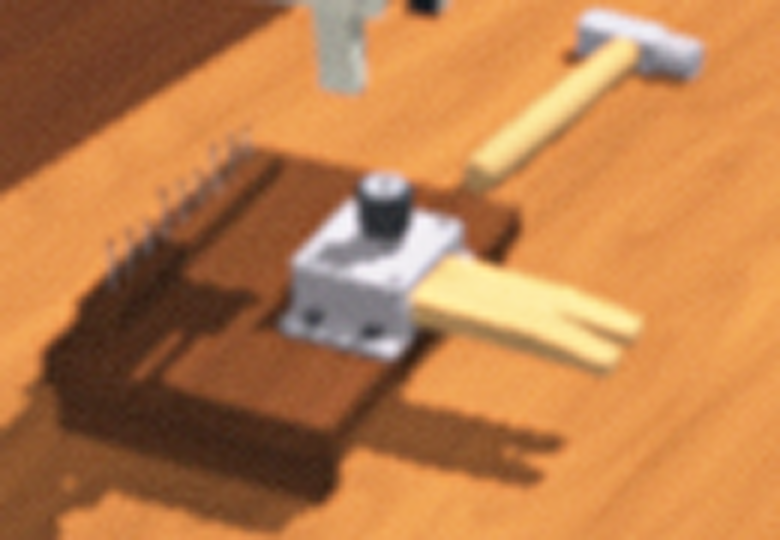

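The pin sits straight in the slot. In the wrist view the notch tips are at about (237,15) and (273,15), the bracket front edge is at v≈151, and the knob is at (257,197). I'll measure how far it protrudes and find the knob.

```bash
python3 - <<'E'
from h import *
s=dict(np.load("pics/w5.npz"));P=cloud(s);Z=P[...,2]
a=np.radians(8.45);ex=np.array([np.cos(a),np.sin(a)]);ey=np.array([-ex[1],ex[0]])
m=(Z>.125)&(Z<.14);m[:, :200]=0;m[:,310:]=0;m[240:]=0
q=P[m];(c,r)=cv2.minEnclosingCircle(q[:,:2].astype(np.float32)*1000);print("knob",c,r,np.median(q[:,2]))
m=((Z>.088)&(Z<.1));m[:,:190]=0;m[:,330:]=0;m[235:]=0
q=P[m];print("bracket",cv2.minAreaRect(q[:,:2].astype(np.float32)*1000),np.median(q[:,2]))
m=((Z>.06)&(Z<.088));m[:,:215]=0;m[:,295:]=0;m[150:]=0
q=P[m];rr=cv2.minAreaRect(q[:,:2].astype(np.float32)*1000);print("pin out",rr)
o=np.array([.5978,-.0204])
t=(q[:,:2]-o)@ex;w=(q[:,:2]-o)@ey
print("along",t.min(),t.max(),"lat",np.percentile(w,[1,99]))
for x in np.arange(-.12,0,.01):
    i=(t>=x)&(t<x+.01);print(x.round(3),np.median(q[i,2]).round(4),((w[i].max()+w[i].min())/2).round(4))
E
```

```text
knob (622.5191650390625, -15.176860809326172) 16.426015853881836 0.13167699734706528
bracket ((626.50244140625, -14.575981140136719), (68.706298828125, 78.19481658935547), 8.322160720825195) 0.09351169134183779
pin out ((536.6895751953125, -28.89276885986328), (116.90896606445312, 75.36739349365234), 8.298335075378418)
along -0.12014487210668803 -0.0031695198967877612 lat [-0.02437277  0.02520516]
-0.12 0.0686 0.0003
-0.11 0.0707 0.0003
-0.1 0.0727 0.0003
-0.09 0.0746 0.0006
-0.08 0.0763 0.0006
-0.07 0.0769 0.0002
-0.06 0.0773 0.0002
-0.05 0.0777 0.0006
-0.04 0.0781 0.0005
-0.03 0.0785 0.0005
-0.02 0.0789 0.0005
-0.01 0.0791 0.0004
```

Pin protrusion measured against the bracket is about 115.3 mm, against 115 expected, so it is home. The pin droops slightly within the slot's play, and the clamp pad should level it. The wrist and top cameras disagree by about 5 mm in x on the knob, so I'll check it with the side camera.

```bash
python3 - <<'E'
from h import *
from plant import snapshot
s=snapshot("side");P=cloud(s);Z=P[...,2]
print(np.nanmedian(Z[270:290,300:330]))
m=(Z>.108)&(Z<.131);m[:150]=0;m[215:]=0;m[:,:235]=0;m[:,275:]=0
q=P[m];print(len(q),q.mean(0),q.min(0),q.max(0))
# bracket top
m=(Z>.0915)&(Z<.0965);m[:150]=0;m[215:]=0;m[:,:225]=0;m[:,290:]=0
q=P[m];print(cv2.minAreaRect(q[:,:2].astype(np.float32)*1000))
# knob top white/dark ring
m=(Z>.129)&(Z<.136);m[:150]=0;m[215:]=0;m[:,:235]=0;m[:,275:]=0
q=P[m];print(len(q),cv2.minEnclosingCircle(q[:,:2].astype(np.float32)*1000),q.mean(0))
cv2.imwrite("pics/s6.png",cv2.resize(s["color"][60:230,190:330],None,fx=4,fy=4,interpolation=2))
o=sorted(map(tuple,np.argwhere((Z>.2)&(Z<.24))[:0]))
np.savez("pics/s6.npz",**s)
E
```

```text
-0.0004405143186990146
65 [ 0.61955077 -0.00572751  0.12063285] [ 0.6063914  -0.02383731  0.10817454] [0.64009486 0.00454546 0.13078127]
((677.21533203125, -19.045333862304688), (90.14619445800781, 187.9491729736328), 82.33970642089844)
29 ((621.5174560546875, -9.972969055175781), 16.303434371948242) [ 0.621893   -0.01004308  0.13229462]
```

View pics/s6.png

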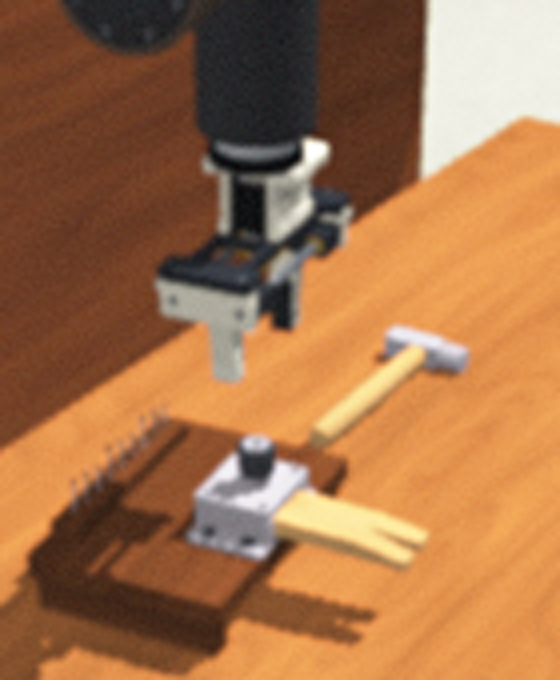

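```bash
python3 - <<'E'
from h import *
from plant import sensors
t=sensors.get_obs();print(t["tool_pos"])
s=dict(np.load("pics/s6.npz"));P=cloud(s);Z=P[...,2];tcp=t["tool_pos"]
a=np.radians(t["orientation"][2]);X=np.array([np.cos(a),np.sin(a)]);Y=np.array([X[1],-X[0]])
for v in range(143,157):
    q=P[v,238:256]; d=q[:,:2]-tcp[:2]
    k=np.flatnonzero((q[:,0]<.75)&(abs(q[:,2]-tcp[2])<.05))
    if len(k): print(v,238+k.min(),238+k.max(),"z",np.median(q[k,2]).round(4),"toolx",np.median(d[k]@X).round(4),"tooly",(d[k]@Y).min().round(4),(d[k]@Y).max().round(4))
E
```

```text
[ 0.62315088 -0.01696055  0.21514931]
143 242 250 z 0.2619 toolx 0.0646 tooly -0.0106 0.0118
144 242 250 z 0.2582 toolx 0.0643 tooly -0.0122 0.0116
145 242 250 z 0.2537 toolx 0.0631 tooly -0.0107 0.0131
146 243 250 z 0.2504 toolx 0.0614 tooly -0.0111 0.0107
147 243 250 z 0.246 toolx 0.0602 tooly -0.012 0.0104
148 243 250 z 0.2408 toolx 0.0589 tooly -0.0115 0.0113
149 243 250 z 0.2392 toolx 0.061 tooly -0.0091 0.0094
150 243 250 z 0.2356 toolx 0.0574 tooly -0.0087 0.0081
151 243 250 z 0.232 toolx 0.0605 tooly -0.0091 0.0103
152 243 250 z 0.2273 toolx 0.059 tooly -0.0104 0.0086
153 243 250 z 0.2252 toolx 0.0595 tooly -0.0107 0.0129
154 243 250 z 0.2208 toolx 0.0591 tooly -0.0108 0.0103
155 246 249 z 0.2191 toolx 0.0603 tooly -0.0106 -0.0016
```

```bash
python3 - <<'E'
from h import *
s=dict(np.load("pics/w5.npz"));P=cloud(s);Z=P[...,2]
tcp=np.array([.62315,-.01696,.2150]);a=np.radians(98.28);X=np.array([np.cos(a),np.sin(a)]);Y=np.array([X[1],-X[0]])
for (u0,u1) in ((100,175),(335,410)):
  for v in range(224,320,8):
    q=P[v,u0:u1];k=np.flatnonzero(abs(q[:,2]-tcp[2])<.09)
    if len(k): 
        i=k[np.argmin(q[k,2])];d=(q[i,:2]-tcp[:2]);print(v,u0+i,"z",q[i,2].round(4),"x",(d@X).round(4),"y",(d@Y).round(4))
print(s["xyz"]-tcp, (s["xyz"][:2]-tcp[:2])@Y)
print(s["color"][190:206,245:270,0][::4])
E
```

```text
232 169 z 0.2144 x -0.0451 y -0.0053
240 170 z 0.2139 x -0.045 y -0.0005
248 170 z 0.2155 x -0.0448 y 0.0034
256 107 z 0.2939 x -0.0399 y -0.0311
264 143 z 0.2955 x -0.0298 y -0.0296
272 136 z 0.2967 x -0.0314 y -0.0279
280 128 z 0.2964 x -0.0339 y -0.0254
288 154 z 0.2455 x -0.0449 y 0.0088
296 151 z 0.2509 x -0.0446 y 0.0093
304 147 z 0.2563 x -0.0446 y 0.0095
312 135 z 0.2601 x -0.0484 y 0.0107
232 336 z 0.2147 x 0.0433 y -0.0055
240 335 z 0.2139 x 0.0433 y -0.0006
248 335 z 0.2161 x 0.043 y 0.003
256 380 z 0.2936 x 0.0337 y -0.031
264 348 z 0.2957 x 0.0246 y -0.0297
272 350 z 0.2962 x 0.0251 y -0.0277
280 379 z 0.2961 x 0.0331 y -0.0252
288 350 z 0.2449 x 0.043 y 0.0091
296 354 z 0.2499 x 0.0434 y 0.0099
304 358 z 0.2565 x 0.043 y 0.0093
[-0.06965288 -0.01074832  0.15762346] -0.07047470469520038
[[139 169 188 194 194 194 194 195 197 196 195 194 194 195 195 195 196 197
  197 197 195 186 166 139 117]
 [190 195 196 196 195 193 192 188 175 151 134 126 125 136 152 168 186 195
  197 197 197 195 193 188 170]
 [192 195 196 195 194 190 171 140 114 106 107 108 109 109 111 118 144 177
  193 197 197 195 194 193 187]
 [188 194 195 195 194 193 191 186 173 151 134 127 127 135 152 174 189 196
  197 197 196 196 193 187 163]]
```

On its own fingertips the wrist camera is good to about 1 mm, and the side camera agrees with it on x. So the knob is at about (0.6225,-0.0143), and the top view was 5 mm long in x. Next I'll wind the wrist back about 165° so there is enough clockwise travel.

Call:
send_rows(
  commands=[
    [0,[0,0,0],[0,0,0.023]],
    [0,[0,0,0],[0,0,0.023]],
    [0,[0,0,0],[0,0,0.023]],
    [0,[0,0,0],[0,0,0.023]],
    [0,[0,0,0],[0,0,0.023]],
    [0,[0,0,0],[0,0,0.023]],
    [0,[0,0,0],[0,0,0.023]],
    [0,[0,0,0],[0,0,0.023]],
    [0,[0,0,0],[0,0,0.023]],
    [0,[0,0,0],[0,0,0.023]],
    [0,[0,0,0],[0,0,0.023]],
    [0,[0,0,0],[0,0,0.023]],
  ],
)

```text
clock: 10.5
tool_pos: [0.6175, -0.0177, 0.2171]
orientation: [179.9, 0.1, -158.8]
force: [-0.4, 0.0, 0.8]
opening: 0.0875
```

Call:
send_rows(
  commands=[
    [0,[0,0,0],[0,0,0.023]],
    [0,[0,0,0],[0,0,0.023]],
    [0,[0,0,0],[0,0,0.023]],
    [0,[0,0,0],[0,0,0.023]],
    [0,[0,0,0],[0,0,0.023]],
    [0,[0,0,0],[0,0,0.023]],
    [0,[0,0,0],[0,0,0.023]],
    [0,[0,0,0],[0,0,0.023]],
    [0,[0,0,0],[0,0,0]],
    [0,[0,0,0],[0,0,0]],
  ],
)

```text
clock: 11.5
tool_pos: [0.613, -0.0183, 0.2188]
orientation: [179.9, 0.1, -90.1]
force: [-0.1, 0.6, 0.1]
opening: 0.0875
```

```bash
cat > knob.py <<'E'
from h import *
from plant import snapshot,sensors
import sys
o=sensors.get_obs();tcp=o["tool_pos"];yaw=o["orientation"][2]
s=snapshot("wrist");P=cloud(s);Z=P[...,2];cv2.imwrite(sys.argv[1],s["color"])
m=(Z>.126)&(Z<.138)&(np.hypot(P[...,0]-.6235,P[...,1]+.015)<.035)
q=P[m];print("knob",len(q),cv2.minEnclosingCircle(q[:,:2].astype(np.float32)*1000),q[:,2].mean())
a=np.radians(yaw);X=np.array([np.cos(a),np.sin(a)]);Y=np.array([X[1],-X[0]])
for (u0,u1) in ((100,175),(335,410)):
  for v in (240,288,296,304):
    q=P[v,u0:u1];k=np.flatnonzero(abs(q[:,2]-tcp[2])<.05)
    if len(k):
        i=k[np.argmin(q[k,2])];d=(q[i,:2]-tcp[:2]);print(v,"z",q[i,2].round(4),"x",(d@X).round(4),"y",(d@Y).round(4))
need([.6225,-.0143,.15],-97)
E
python3 knob.py pics/k1.png
```

```text
knob 1189 ((622.8011474609375, -14.626876831054688), 16.284996032714844) 0.13153642782973432
240 z 0.2177 x -0.0438 y -0.0007
288 z 0.2492 x -0.0433 y 0.0087
296 z 0.2557 x -0.043 y 0.0085
304 z 0.2605 x -0.0433 y 0.0091
240 z 0.2191 x 0.0442 y -0.0014
288 z 0.2488 x 0.0444 y 0.0087
296 z 0.2558 x 0.0445 y 0.0082
304 z 0.2596 x 0.0447 y 0.0095
at [ 0.6131 -0.0183  0.2188] [ 1.7995e+02  1.2000e-01 -9.0110e+01] F [-0.2 -0.3  0.4] M [-0.16  0.16  0.04] op 0.0879 j6 73.5 t 11.55
shift [ 0.0376  0.016  -0.2751] turn [-0.00035 -0.00012 -0.01914]
```

View pics/k1.png

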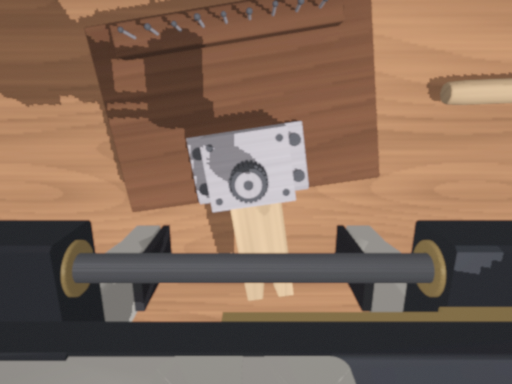

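Seen from the opposite side, the knob comes out at (0.6228,-0.0146). Descending onto it.

Call:
send_rows(
  commands=[
    [0,[0.038,0.015,0],[0,0,0]],
    [0,[0,0,-0.12],[0,0,0]],
    [0,[0,0,-0.12],[0,0,0]],
    [0,[0,0,-0.08],[0,0,0]],
    [0,[0,0,-0.04],[0,0,0]],
    [0,[0,0,0],[0,0,0]],
    [0,[0,0,0],[0,0,0]],
  ],
)

```text
clock: 12.25
tool_pos: [0.6273, -0.0132, 0.1279]
orientation: [-179.8, 0.1, -90.8]
force: [0.7, -0.3, 0.8]
opening: 0.0874
```

```bash
python3 -c "
from h import *
need([.6226,-.0147,.1025],-90)"
```

```text
at [ 0.6273 -0.0132  0.1279] [-1.7976e+02  1.3000e-01 -9.0850e+01] F [ 0.7 -0.3  0.8] M [-0.09  0.17  0.01] op 0.0874 j6 72.6 t 12.25
shift [-0.0189 -0.0059 -0.1017] turn [-0.00036  0.00066  0.00236]
```

Call:
send_rows(
  commands=[
    [0,[-0.019,-0.006,-0.05],[0,0.0007,0.002]],
    [0,[0,0,-0.035],[0,0,0]],
    [0,[0,0,0],[0,0,0]],
    [0,[0,0,0],[0,0,0]],
  ],
)

```text
clock: 12.65
tool_pos: [0.6238, -0.0145, 0.1075]
orientation: [-179.8, 0.2, -90.1]
force: [0.2, -0.2, 0.1]
opening: 0.0875
```

```bash
python3 -c "
from h import *
need([.6226,-.0147,.1025],-90)"
```

```text
at [ 0.6238 -0.0145  0.1075] [-179.81    0.18  -90.09] F [ 0.2 -0.2  0.1] M [-0.09  0.13 -0.01] op 0.0875 j6 73.5 t 12.65
shift [-0.0047 -0.0006 -0.0202] turn [-0.00049  0.00054  0.00026]
```

Call:
send_rows(
  commands=[
    [0,[-0.005,-0.001,-0.016],[-0.0005,0.0005,0]],
    [0,[0,0,0],[0,0,0]],
    [0,[0,0,0],[0,0,0]],
    [1,[0,0,0],[0,0,0]],
    [1,[0,0,0],[0,0,0]],
    [1,[0,0,0],[0,0,0]],
    [1,[0,0,0],[0,0,0]],
    [1,[0,0,0],[0,0,0]],
    [1,[0,0,0],[0,0,0]],
    [1,[0,0,0],[0,0,0]],
    [1,[0,0,0],[0,0,0]],
    [1,[0,0,0],[0,0,0]],
  ],
)

```text
clock: 13.85
tool_pos: [0.6232, -0.0144, 0.1047]
orientation: [-179.9, 0.0, -90.1]
force: [-0.8, -0.7, -0.7]
opening: 0.0314
```

```bash
python3 -c "
from h import *
need([.6226,-.0147,.1025],-90)"
```

```text
at [ 0.6232 -0.0144  0.1047] [-1.7987e+02  2.0000e-02 -9.0090e+01] F [-0.8 -0.7 -0.7] M [-0.28  0.14 -0.  ] op 0.0314 j6 73.3 t 13.85
shift [-0.0026 -0.0013 -0.0087] turn [-6.0e-05  3.7e-04  2.5e-04]
```

Call:
send_rows(
  commands=[
    [1,[0,0,0],[0,0,-0.015]],
    [1,[0,0,0],[0,0,-0.015]],
    [1,[0,0,0],[0,0,-0.015]],
    [1,[0,0,0],[0,0,-0.015]],
    [1,[0,0,0],[0,0,-0.015]],
    [1,[0,0,0],[0,0,-0.015]],
  ],
)

```text
clock: 14.45
tool_pos: [0.6231, -0.0146, 0.1047]
orientation: [-179.9, -0.0, -123.6]
force: [-0.8, -0.3, 1.4]
opening: 0.0315
```

```bash
python3 -c "
from h import *
need([.6226,-.0147,.1025],-90)"
```

```text
at [ 0.6231 -0.0146  0.1047] [-1.7987e+02 -3.0000e-02 -1.2361e+02] F [-0.8 -0.3  1.4] M [0.01 0.24 0.04] op 0.0315 j6 39.7 t 14.45
shift [-0.0022 -0.0002 -0.0087] turn [0.00018 0.00032 0.09335]
```

Call:
send_rows(
  commands=[
    [1,[0,0,0],[0,0,-0.015]],
    [1,[0,0,0],[0,0,-0.015]],
    [1,[0,0,0],[0,0,-0.015]],
    [1,[0,0,0],[0,0,-0.015]],
    [1,[0,0,0],[0,0,-0.015]],
    [1,[0,0,0],[0,0,-0.015]],
  ],
)

```text
clock: 15.05
tool_pos: [0.6229, -0.0148, 0.1047]
orientation: [-179.9, -0.1, -157.3]
force: [-1.1, 0.2, 0.7]
opening: 0.0313
```

Call:
send_rows(
  commands=[
    [1,[0,0,0],[0,0,-0.015]],
    [1,[0,0,0],[0,0,-0.015]],
    [1,[0,0,0],[0,0,-0.015]],
  ],
)

```text
clock: 15.35
tool_pos: [0.6227, -0.0149, 0.1046]
orientation: [-179.9, -0.1, -174.2]
force: [0.5, 0.9, 0.3]
opening: 0.0317
```

```bash
python3 -c "
from h import *
need([.6226,-.0147,.1025],-90)"
```

```text
at [ 0.6227 -0.0149  0.1046] [-1.7986e+02 -1.0000e-01 -1.7423e+02] F [0.5 0.9 0.3] M [0.2  0.27 0.03] op 0.0317 j6 -11.0 t 15.35
shift [-0.0005  0.0007 -0.0085] turn [5.2000e-04 1.2000e-04 2.3397e-01]
```

Call:
send_rows(
  commands=[
    [1,[0,0,0],[0,0,-0.015]],
    [1,[0,0,0],[0,0,-0.015]],
    [1,[0,0,0],[0,0,-0.015]],
    [1,[0,0,0],[0,0,-0.015]],
  ],
)

```text
clock: 15.75
tool_pos: [0.6226, -0.0148, 0.1046]
orientation: [-179.8, -0.1, 163.3]
force: [-0.6, 0.5, 0.2]
opening: 0.0315
```

```bash
python3 -c "
from h import *
need([.6226,-.0147,.1025],-90)"
```

```text
at [ 0.6226 -0.0148  0.1046] [-1.7984e+02 -1.2000e-01  1.6328e+02] F [-0.6  0.5  0.2] M [0.23 0.25 0.06] op 0.0315 j6 -33.4 t 15.75
shift [ 0.0001  0.0006 -0.0086] turn [0.00064 0.      0.29644]
```

Call:
send_rows(
  commands=[
    [1,[0,0,0],[0,0,-0.015]],
    [1,[0,0,0],[0,0,-0.015]],
  ],
)

```text
clock: 15.95
tool_pos: [0.6225, -0.0148, 0.1047]
orientation: [-179.8, -0.1, 152.0]
force: [0.3, 0.2, 0.4]
opening: 0.0315
```

```bash
python3 -c "
from h import *
need([.6226,-.0147,.1025],-90)"
```

```text
at [ 0.6225 -0.0148  0.1047] [-1.7983e+02 -1.2000e-01  1.5204e+02] F [0.3 0.2 0.4] M [0.23 0.1  0.16] op 0.0315 j6 -44.6 t 15.95
shift [ 0.0004  0.0004 -0.0087] turn [ 6.9000e-04 -7.0000e-05  3.2767e-01]
```

Call:
send_rows(
  commands=[
    [1,[0,0,0],[0,0,-0.015]],
  ],
)

```text
clock: 16.05
tool_pos: [0.6224, -0.0148, 0.1047]
orientation: [-179.8, -0.1, 146.4]
force: [-0.3, 0.5, 0.2]
opening: 0.0316
```

```bash
python3 -c "
from h import *
need([.6226,-.0147,.1025],-90)"
```

```text
at [ 0.6224 -0.0148  0.1047] [-1.7983e+02 -1.3000e-01  1.4642e+02] F [-0.3  0.5  0.2] M [0.23 0.17 0.12] op 0.0316 j6 -50.2 t 16.05
shift [ 0.0007  0.0004 -0.0086] turn [ 7.2000e-04 -1.1000e-04  3.4329e-01]
```

Call:
send_rows(
  commands=[
    [1,[0,0,0],[0,0,-0.015]],
  ],
)

```text
clock: 16.15
tool_pos: [0.6224, -0.0148, 0.1046]
orientation: [-179.8, -0.1, 140.8]
force: [-0.1, 0.6, 0.5]
opening: 0.0311
```

```bash
python3 -c "
from h import *
need([.6226,-.0147,.1025],-90)"
```

```text
at [ 0.6224 -0.0148  0.1046] [-1.7982e+02 -1.3000e-01  1.4080e+02] F [-0.1  0.6  0.5] M [0.29 0.15 0.16] op 0.0311 j6 -55.8 t 16.15
shift [ 0.0009  0.0002 -0.0085] turn [ 7.5000e-04 -1.5000e-04  3.5889e-01]
```

Call:
send_rows(
  commands=[
    [1,[0,0,0],[0,0,-0.015]],
  ],
)

```text
clock: 16.25
tool_pos: [0.6224, -0.0147, 0.1046]
orientation: [-179.8, -0.1, 135.2]
force: [-0.5, 0.4, 0.2]
opening: 0.0316
```

```bash
python3 -c "
from h import *
need([.6226,-.0147,.1025],-90)"
```

```text
at [ 0.6224 -0.0147  0.1046] [-1.7982e+02 -1.3000e-01  1.3518e+02] F [-0.5  0.4  0.2] M [0.28 0.18 0.12] op 0.0316 j6 -61.4 t 16.25
shift [ 0.0008  0.     -0.0086] turn [ 7.600e-04 -1.900e-04  3.745e-01]
```

The torque is at the clutch level (about 0.12–0.16 N m) after a 135° turn. I'll go on row by row.

Call:
send_rows(
  commands=[
    [1,[0,0,0],[0,0,-0.015]],
  ],
)

```text
clock: 16.35
tool_pos: [0.6224, -0.0146, 0.1047]
orientation: [-179.8, -0.1, 129.6]
force: [0.0, 0.7, 0.3]
opening: 0.0314
```

```bash
python3 -c "
from h import *
need([.6226,-.0147,.1025],-90)"
```

```text
at [ 0.6224 -0.0146  0.1047] [-1.7982e+02 -1.3000e-01  1.2956e+02] F [0.  0.7 0.3] M [0.29 0.1  0.15] op 0.0314 j6 -67.0 t 16.35
shift [ 0.0009 -0.0002 -0.0086] turn [ 7.800e-04 -2.400e-04  3.901e-01]
```

Call:
send_rows(
  commands=[
    [1,[0,0,0],[0,0,-0.015]],
  ],
)

```text
clock: 16.45
tool_pos: [0.6223, -0.0146, 0.1046]
orientation: [-179.8, -0.1, 123.9]
force: [-0.3, -0.3, 1.4]
opening: 0.0312
```

```bash
python3 -c "
from h import *
need([.6226,-.0147,.1025],-90)"
```

```text
at [ 0.6223 -0.0146  0.1046] [-1.7981e+02 -1.4000e-01  1.2394e+02] F [-0.3 -0.3  1.4] M [0.31 0.2  0.08] op 0.0312 j6 -72.6 t 16.45
shift [ 0.0013 -0.0004 -0.0086] turn [ 8.2000e-04 -2.9000e-04  4.0572e-01]
```

Call:
send_rows(
  commands=[
    [1,[0,0,0],[0,0,-0.015]],
  ],
)

```text
clock: 16.55
tool_pos: [0.6222, -0.0145, 0.1047]
orientation: [-179.8, -0.1, 118.3]
force: [-0.4, 1.4, 0.1]
opening: 0.0313
```

```bash
python3 -c "
from h import *
need([.6226,-.0147,.1025],-90)"
```

```text
at [ 0.6222 -0.0145  0.1047] [-1.7981e+02 -1.4000e-01  1.1831e+02] F [-0.4  1.4  0.1] M [ 0.22 -0.03  0.05] op 0.0313 j6 -78.2 t 16.55
shift [ 0.0015 -0.0006 -0.0086] turn [ 8.3000e-04 -3.5000e-04  4.2135e-01]
```

Call:
send_rows(
  commands=[
    [1,[0,0,0],[0,0,-0.015]],
  ],
)

```text
clock: 16.65
tool_pos: [0.6222, -0.0145, 0.1046]
orientation: [-179.8, -0.1, 112.7]
force: [-1.2, 0.0, -0.1]
opening: 0.0313
```

```bash
python3 -c "
from h import *
need([.6226,-.0147,.1025],-90)"
```

```text
at [ 0.6222 -0.0145  0.1046] [-1.7981e+02 -1.4000e-01  1.1269e+02] F [-1.2  0.  -0.1] M [0.14 0.02 0.03] op 0.0313 j6 -83.8 t 16.65
shift [ 0.0015 -0.0008 -0.0086] turn [ 8.4000e-04 -4.0000e-04  4.3697e-01]
```

Call:
send_rows(
  commands=[
    [1,[0,0,0],[0,0,-0.015]],
  ],
)

```text
clock: 16.75
tool_pos: [0.6222, -0.0145, 0.1047]
orientation: [-179.8, -0.1, 107.1]
force: [1.3, 0.0, 1.0]
opening: 0.0309
```

```bash
python3 -c "
from h import *
need([.6226,-.0147,.1025],-90)"
```

```text
at [ 0.6222 -0.0145  0.1047] [-1.7981e+02 -1.4000e-01  1.0707e+02] F [1.3 0.  1. ] M [0.16 0.03 0.09] op 0.0309 j6 -89.4 t 16.75
shift [ 0.0015 -0.0008 -0.0086] turn [ 8.5000e-04 -4.4000e-04  4.5259e-01]
```

The torque dropped after 145–158° (a click) and is rising again. The total turn is 2.84 rad, so the slip should be at least 0.64 rad. I'll stop here, release and rise.

Call:
send_rows(
  commands=[
    [1,[0,0,0],[0,0,0]],
    [1,[0,0,0],[0,0,0]],
    [1,[0,0,0],[0,0,0]],
    [0,[0,0,0],[0,0,0]],
    [0,[0,0,0],[0,0,0]],
    [0,[0,0,0],[0,0,0]],
    [0,[0,0,0],[0,0,0]],
    [0,[0,0,0],[0,0,0]],
  ],
)

```text
clock: 17.55
tool_pos: [0.6222, -0.0147, 0.1046]
orientation: [-179.8, -0.1, 107.4]
force: [0.2, 0.3, 0.2]
opening: 0.066
```

Call:
send_rows(
  commands=[
    [0,[0,0,0.14],[0,0,0]],
    [0,[0,0,0.16],[0,0,0]],
    [0,[0,0,0.16],[0,0,0]],
    [0,[0,0,0],[0,0,-0.02]],
    [0,[0,0,0],[0,0,0]],
    [0,[0,0,0],[0,0,0]],
  ],
)

```text
clock: 18.15
tool_pos: [0.6206, -0.0153, 0.2231]
orientation: [-179.7, -0.2, 100.3]
force: [-0.5, 1.0, 0.9]
opening: 0.0876
```

```bash
python3 - <<'E'
from h import *
from plant import snapshot
need([.6226,-.0147,.2],98.4)
s=snapshot("wrist");np.savez("pics/w7.npz",**s);t=snapshot("side");tp=snapshot("top")
cv2.imwrite("pics/w7.png",s["color"]);cv2.imwrite("pics/s7.png",cv2.resize(t["color"][140:230,190:320],None,fx=6,fy=6,interpolation=2));cv2.imwrite("pics/t7.png",tp["color"])
P=cloud(s);Z=P[...,2]
a=np.radians(8.4);ex=np.array([np.cos(a),np.sin(a)]);ey=np.array([-ex[1],ex[0]])
m=((Z>.088)&(Z<.1)&(np.hypot(P[...,0]-.63,P[...,1]+.015)<.06));m[235:]=0
r=cv2.minAreaRect(P[m][:,:2].astype(np.float32)*1000);print("bracket",r)
o=np.array(r[0])/1000-ex*.034
m=((Z>.06)&(Z<.088));m[:,:200]=0;m[:,310:]=0;m[P[...,0]>o[0]-.004]=0
q=P[m];t=(q[:,:2]-o)@ex;w=(q[:,:2]-o)@ey;k=abs(w)<.03;q,t,w=q[k],t[k],w[k]
print("pin along",np.percentile(t,[0,.5,100]),"lat",np.percentile(w,[1,99]))
for x in np.arange(-.12,0,.01):
    i=(t>=x)&(t<x+.01)
    if i.sum()>5: print(x.round(3),np.median(q[i,2]).round(4),((w[i].max()+w[i].min())/2).round(4))
E
```

```text
at [ 0.6206 -0.0153  0.2231] [-179.66   -0.2   100.28] F [-0.5  1.   0.9] M [ 0.06 -0.07 -0.03] op 0.0876 j6 -96.1 t 18.15
shift [ 0.0078  0.0023 -0.0922] turn [-0.0004  -0.00101 -0.00521]
bracket ((626.3884887695312, -14.444068908691406), (68.49923706054688, 77.7184066772461), 8.475923538208008)
pin along [-1.15266722e-01 -1.14396062e-01  8.75033007e-05] lat [-0.02596793  0.02320864]
-0.12 0.073 -0.0015
-0.11 0.0741 -0.0017
-0.1 0.0757 -0.0013
-0.09 0.0773 -0.0015
-0.08 0.0789 -0.0015
-0.07 0.0796 -0.0014
-0.06 0.0796 -0.0013
-0.05 0.0796 -0.0013
-0.04 0.0796 -0.0011
-0.03 0.0796 -0.0012
-0.02 0.0796 -0.001
-0.01 0.0796 0.0022
```

View pics/w7.png

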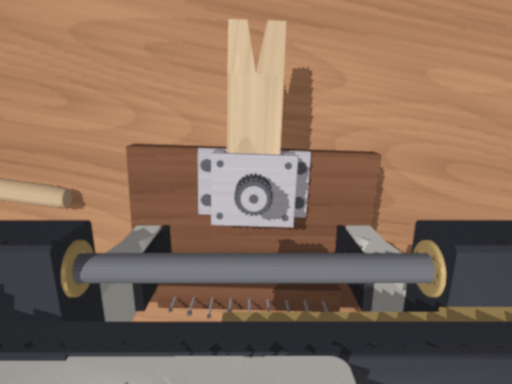

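View pics/s7.png

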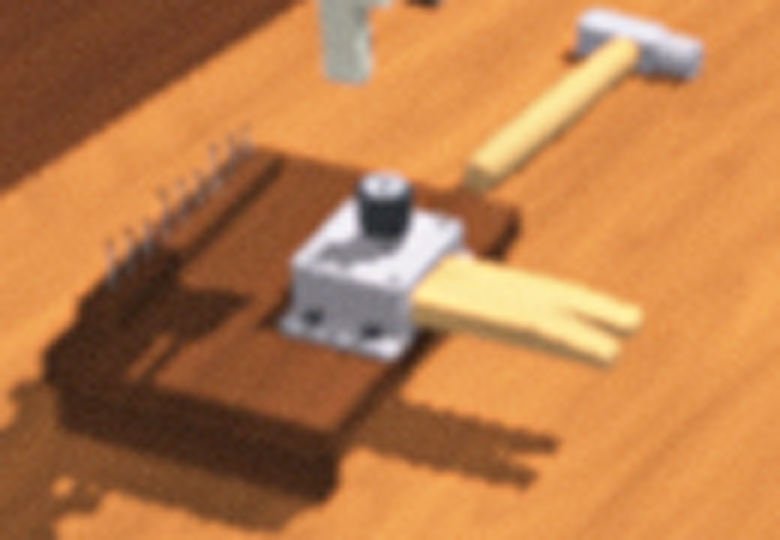

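```bash
python3 -c "
from plant import order
print(order.close_job())"
```

```text
the job is handed in; nothing more can be done
None
```

The pin is home in the slot and clamped, and I handed the job in at about 18 s with the gripper clear of everything. The hand-in reported no verdict.

**Pin:** I slid it in until it met the back at about 14 N, then let go.
- It sticks out 115 mm, as it should when fully home, and is straight to about 0.3° with the sloped side up.
- Before clamping, its free end drooped about 2° within the slot's play. After clamping, its top was level at 79.6 mm (80 mm expected).

**Clamp:** I turned the knob 163° (2.84 rad) clockwise.
- The torque rose to about 0.15 N m and fell off after 145–158°, which fits one click. I stopped as it began rising again.
- Clamp slip can't be read directly. The turn angle puts it at no less than 0.64 rad, and by estimate it rests at one or two clicks.

**Checks that disagreed:**
- The top camera put the holder about 5 mm too far out in x. I positioned on the knob with the wrist camera from two opposite angles; the side camera agreed on x.
- The side camera's y for the knob was about 5 mm off the wrist camera's, so I did not use it.

I never moved near the bench block, dish or hammer, but I did not measure them again at the end.

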